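# Latch out the cell tester's carriage and lift the tested cell with insulating tongs

## Robot

A 6-joint arm with a two-finger parallel gripper is mounted at the origin on the work surface. World frame = base frame: x ahead of the robot, y to its left, z up, the work surface at z = 0. Lengths are in mm, angles in degrees, forces in N, time in s.
With the tool pointing down it reaches from about 300 to 850 mm from the base axis. Payload 4.2 kg.
Tool frame: the origin (TCP) lies on the centre line of the jaws, within the pads' length; the fingertips stand 14 mm ahead of it and the grasp point (between the pads) lies 5 mm behind it; z points along the fingers, y is the direction in which the jaws open and shut (so a half turn about z gives the same grasp; the last joint's range is limited). The gripper opens to 91 mm and grips with 3 to 60 N. Pads are 32 mm wide; open, the fingers measure 118 mm over their backs; the gripper's body (76 mm by 178 mm) begins 60 mm behind the grasp point.
Start: joints at [-77.865, 18.312, 89.639, -0, 72.044, -1.146], TCP at [132.096, -559.636, 227.976] pointing down, gripper open.
Joint ranges: [-177.97, 177.97], [-48.28, 115.42], [12.27, 149.76], [-77.06, 257.06], [2.81, 150.46], [-146.56, 146.56]. Speed limits (degrees/s): [147.25, 147.25, 180, 180, 180, 180].

## Interface

Orientations are given as [roll, pitch, yaw] about the fixed x, y, z axes, in that order (R = Rz(yaw) Ry(pitch) Rx(roll)).
In Python, from workcell import env gives the robot as it stands.
- The arm moves only by the tool play_rows, never from a script. Its argument "increments" is a list of rows, each a list of 5 numbers: the shift along the world's x, y, z in mm, then the turn about the world's z in degrees, then the closure, from 0 (fully open) to 1 (shut). In form: [[x, y, z, yaw, fingers], ...]. A call has 1 to 20 rows; each row shifts and turns the commanded pose from where the row before left it; what a row does not reach is not made up. A row lasts 1/8 s, in which the tool goes at most 62.5 mm and 10.7 degrees, less where a joint would pass 70% of its speed; a pose out of reach is approached as far as the arm can. A call is refused whole if a number of a shift passes 62.5 or a number of a turn 10.7, either way. A call with a gripper value outside its range is refused whole. The fingers move at their own pace and stop on an object; "newtons" is the grip in N (left out, the last holds). Time passes only in rows, so rows that do not move let the fingers close. It gives the time, the measured TCP pose, the force and the opening at its end, in the units of the state.
- env.state(): the state, without advancing time (a new reading comes with each control period).
- env.grab_frame(name): name is "scene" or "top" or "wrist"; returns the picture (384x512x3 uint8, red, green, blue); there is no depth.
- env.calibration(name): a dict with "fx", "fy", "cx", "cy" (pixels), "dist_coeffs" ([k1, k2, p1, p2, k3] as OpenCV has them; the pictures are not rectified), "R" (3x3) and "t" (3): a world point X has camera coordinates R X + t; the wrist camera has in their place "hand_eye" (4x4, takes a point from camera to tool coordinates, whose origin is the TCP and whose axes are the flange's). Camera axes: x right, y down, z forward; pixel columns grow to the right and rows downward; lengths in mm; the calibration is good to about 2 mm. A picture is of the moment at which its call begins: read the wrist's pose just before it. calibration takes no time and is no camera call.
- env.job_done(): hands the job in, once; it reports no verdict.
The state is a dict: "time_s": time; "qpos": joint angles; "qvel": joint speeds; "effort": joint torques, N m; "ee_pos": TCP position; "ee_rot": TCP orientation; "force": force on the tool from outside, world axes, zero at the start; "torque": the same for the moment, N m; "gripper_width": finger opening in mm.
Only numpy, scipy, OpenCV 4.12 (cv2) and the standard library are available. Lean on these libraries where they do the work, as an engineer would, in place of code of your own. Each camera call takes 0.05 s, during which the arm holds its last target.

## Task

First push the cell tester's carriage by its upright tab out from under the test head, all the way along its slide until the spring detent snaps in and holds it at the end. Then take the insulating tongs from their wooden stand, close them on the battery cell in the carriage and lift it, upright, at least 8 cm above where it stood, and finish while still holding it up there, still, squeezed between the tongs' jaws. The gripper itself must never touch the cell, the carriage stays latched, and everything else on the bench is left where it is.

Things in the scene. Friction and masses are not known exactly. Their poses are not given: they have to be found in the camera images.
- tester: Cell tester, fixed (place and yaw vary): aluminium base 110 x 290 x 10 mm (x, y, z), origin at the centre of its underside. Its carriage slides along the base's -y; the cup for the cell lies at x = 0, y = 80 mm minus the carriage joint value. A detent housing, 34 mm high, stands on the +x edge at y = -72 mm; an end bar, 24 mm high, at y = -141 mm.
- head (a point): Centre of the tester's test head, a grey block 60 (x) x 90 (y) x 55 mm, its underside 100 mm and top 155 mm above the bench, over the cell at the start; a column 60 x 18 mm carries it at the tester's +y end. Axes as the tester's.
- carriage (a joint): Carriage slide, m: 0 = cell under the test head (the start), grows as it moves along the tester's -y. About 1.5 N of friction; from 0.104 to 0.111 a spring detent resists with about 5 N more; past it the carriage snaps on and is held between 0.117 and the hard stop at 0.120.
- tab (a point): Centre of the carriage's upright push tab, a grey plate 40 (x) x 12 (y, along the slide) x 60 mm high, from 15 to 75 mm above the bench, 115 mm to the -x side of the cup's axis, clear of the test head. Axes as the tester's.
- cell_mid (a point): Centre of the battery cell to lift: grey upright cylinder, 26 mm diameter, 65 mm long, about 90 g. It stands loosely in the carriage's cup, underside 19 mm, centre 51.5 mm, top 84 mm above the bench; the cup is 40 mm across outside and its rim is 40 mm above the bench, so the cell's upper 44 mm are free. z is its length.
- tongs_grip (a point): Where to grip the tongs: midway between their two flat arms, 104 mm above the bench as they stand upright, jaws down, in the stand. Arms 20 mm wide (x), 4 mm thick, hinged 31 mm above this point; they spread downwards. Squeeze along the tongs' y: 50 mm over the outsides here at rest, 41 mm when closed on the cell. At about 46 mm they are carried safely with the jaws still open 36 mm.
- tongs_jaws (a point): Middle of the tongs' jaws, midway between them, 83 mm below tongs_grip along the tongs' z. The jaws are rubber pads with a shallow upright V, 26 mm high; the feet end 16 mm below this point. Inside they are about 60 mm apart at rest (50 mm between the V's edges), and close by about 3.7 mm for every 1 mm at tongs_grip.
- tongs: White plastic tongs, 135 mm tall, 80 g; origin midway between the feet of the jaws, 99 mm below tongs_grip, z up. The top bridge, 34 mm wide (y), ends 36 mm above tongs_grip. A spring pushes the arms apart against the fingers with about 4 N each at rest, 6 N closed on the cell; both arms close evenly. They measure 76 mm (y) over the feet at rest.
- jaw_left: The tongs' arm and jaw on the tongs' +y side; origin on its hinge.
- jaw_right: The tongs' arm and jaw on the tongs' -y side; origin on its hinge.
- stand: Open wooden stand of the tongs, fixed: 46 (x) x 96 (y) x 50 mm high, walls 4 mm, inner floor 5 mm above the bench; origin at the centre of its underside. Place and yaw vary; the tongs' y lies along its y.
- rack: Blue cell rack, fixed, 42 x 74 x 30 mm, holding the two spare cells; origin at the centre of its underside. It may stand where the tongs' stand otherwise would.
- spare1_mid (a point): Centre of a spare cell of the same kind standing in the rack (top 70 mm above the bench): leave alone.
- spare2_mid (a point): Centre of the other spare cell in the rack: leave alone.
- tape: Roll of tape lying flat, 80 mm diameter, 20 mm high: leave alone. Origin at the underside.
- flux: Small jar, 44 mm diameter, 50 mm high: leave alone. Origin at the underside.
- driver: Screwdriver lying flat at the robot's right: leave alone.
- cup: Steel cup, 64 mm diameter, 60 mm high: leave alone. Origin at the underside.
- strips: Flat stack of metal strips, 70 x 30 x 6 mm: leave alone. Origin at the underside.
Mind the look-alikes: they are no part of the job. What is meant by the tongs is not purple, and is the larger of those in its own colour.

How it is judged:
By the outcome, as a careful person would: the job done as asked, in the order asked, and still so for the second after the job is handed in, while the arm keeps its last pose, push and grip.
It also fails if it takes over 61 s, if anything falls off the work surface, if the arm or the gripper's body presses on something with over 40 N, if the wrist force passes 120 N, or if a joint passes its speed limit or range.

## Working session

There is one attempt and no reset: what is moved stays moved. The work goes in short steps, Python scripts to look and compute and a tool call to move; the robot and the scene stay as the last step left them, time stands still between calls to the robot, and variables do not carry over. Pictures are saved under pics/ and viewed, and the job is handed in when it is done.

Besides the shell and the picture viewer there is one more tool, called as name([rows], argument=value, ...), one row to a line, values as JSON. play_rows: Moves the arm, as the interface text tells. Its arguments: {"type":"object","properties":{"increments":{"type":"array"},"newtons":{"type":"number"}},"required":["increments"]}

```bash
mkdir -p pics; python3 - <<'E'
from workcell import env
import cv2
for n in("scene","top","wrist"):
    s=env.state()
    im=env.grab_frame(n); cv2.imwrite(f"pics/{n}0.png",im[:,:,::-1])
    c=env.calibration(n); print(n,c)
print(s)
E
```

```text
scene {'fx': 488.16249261181196, 'fy': 488.16249261181196, 'cx': 257.84028623337827, 'cy': 192.43508113468357, 'dist_coeffs': array([-0.12166881,  0.        ,  0.        ,  0.        ,  0.        ]), 'R': array([[ 0.72331908,  0.69050101,  0.00422643],
       [ 0.49893984, -0.51840257, -0.69449104],
       [-0.47735577,  0.50444736, -0.71948894]]), 't': array([-434.92158649, -217.68575564, 1825.39352521])}
top {'fx': 412.0918187086489, 'fy': 412.0918187086489, 'cx': 251.1930695703555, 'cy': 185.8370410024931, 'dist_coeffs': array([0.03295314, 0.        , 0.        , 0.        , 0.        ]), 'R': array([[ 0.01467105, -0.99971421,  0.01887501],
       [-0.98562678, -0.01763649, -0.16801428],
       [ 0.16829915, -0.01613877, -0.98560384]]), 't': array([  -1.28459794,  560.56670441, 1057.14710145])}
wrist {'fx': 292.6250404216978, 'fy': 292.6250404216978, 'cx': 255.1612344953791, 'cy': 191.11514624988592, 'dist_coeffs': array([-0.0592143,  0.       ,  0.       ,  0.       ,  0.       ]), 'hand_eye': array([[ 5.45234076e-04, -9.64749933e-01, -2.63167761e-01,
         7.42508293e+01],
  
[... 208 characters left out ...]
,  0.00000000e+00,
         1.00000000e+00]])}
{'time_s': 0.1, 'qpos': array([-7.78629704e+01,  1.83479361e+01,  8.97014255e+01, -5.01122677e-04,
        7.20434720e+01, -1.14501847e+00]), 'qvel': array([-0.020234  , -0.11980154, -0.09449684, -0.02572671, -0.13567771,
        0.10872011]), 'effort': array([-6.53049437e-05, -4.13333023e+01, -2.32510650e+01,  7.28521426e-02,
        4.22268372e-02, -5.36359164e-05]), 'ee_pos': array([ 132.01683189, -559.18363352,  227.19114092]), 'ee_rot': array([-1.79907175e+02, -1.37872752e-03,  1.32822018e+01]), 'force': array([-0.60599929,  0.67575028, -0.11492668]), 'torque': array([0.01653643, 0.03321036, 0.01512015]), 'gripper_width': 91.19219269077381}
```

View pics/scene0.png

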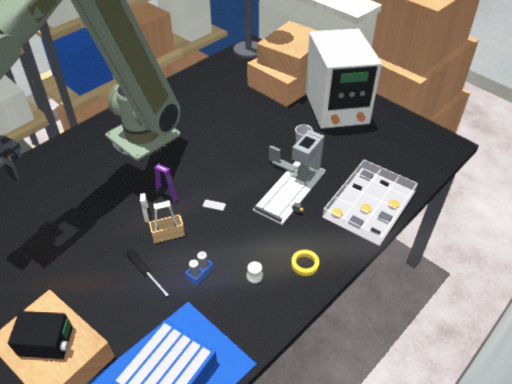

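View pics/top0.png

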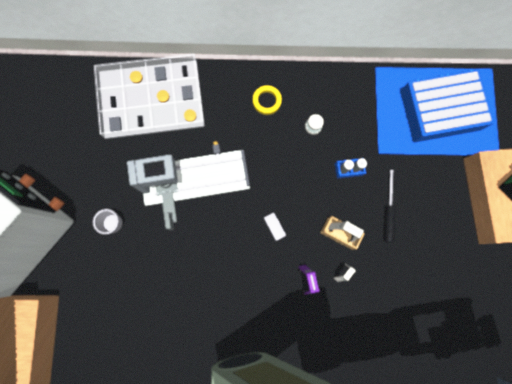

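View pics/wrist0.png

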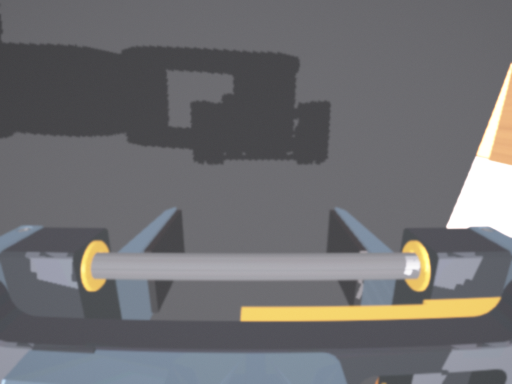

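The top view shows the tester at about (195,180) with its tab at about (169,215). The stand with white tongs is at about (345,230), a small white look-alike at (345,272) and purple tongs at (310,280). I'll enlarge crops to measure from.

```bash
python3 - <<'E'
import cv2
t=cv2.imread("pics/top0.png"); s=cv2.imread("pics/scene0.png")
def crop(im,x,y,w,h,k,n): cv2.imwrite(n,cv2.resize(im[y:y+h,x:x+w],None,fx=k,fy=k,interpolation=cv2.INTER_CUBIC))
crop(t,120,135,133,100,6,"pics/tt.png"); crop(t,290,200,100,100,6,"pics/ts.png")
crop(s,245,120,90,105,5.7,"pics/st.png"); crop(s,130,155,80,100,6,"pics/ss.png")
E
```

```text
(no output)
```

View pics/tt.png

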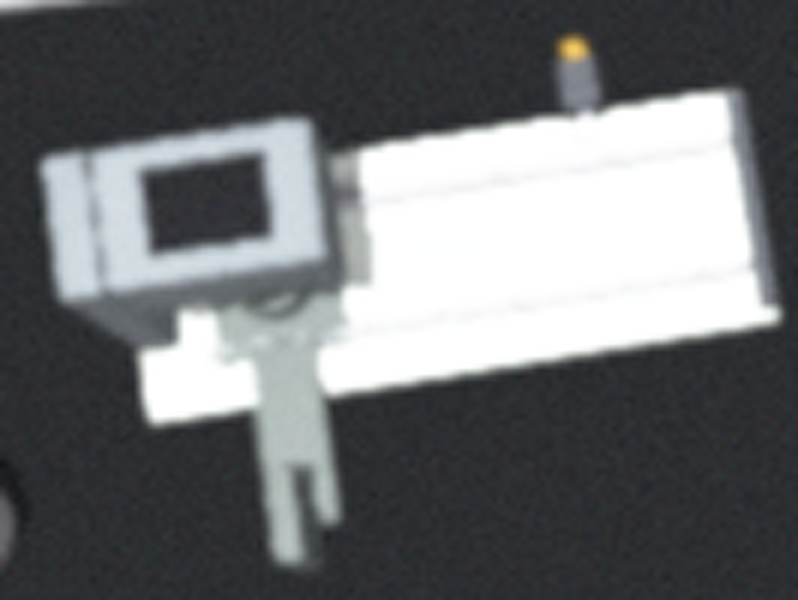

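View pics/ts.png

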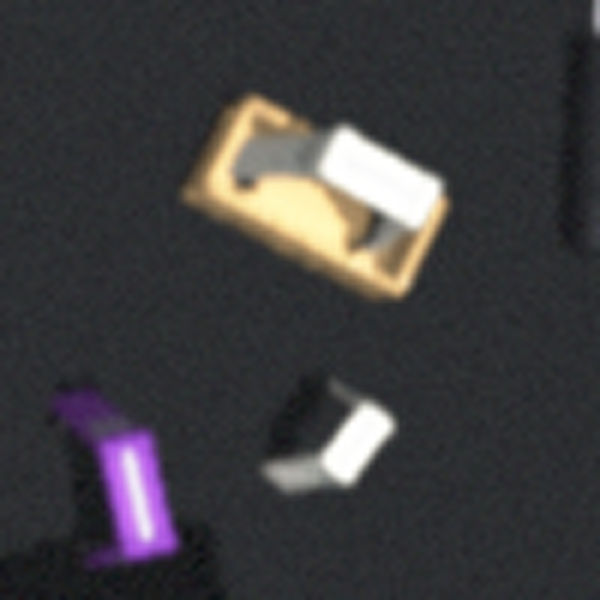

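View pics/st.png

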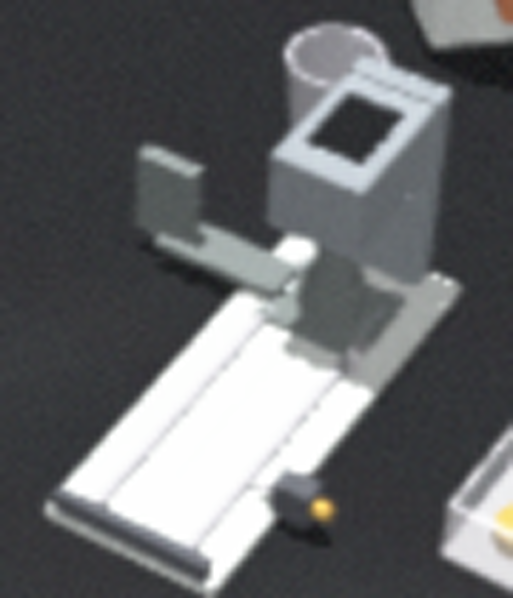

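View pics/ss.png

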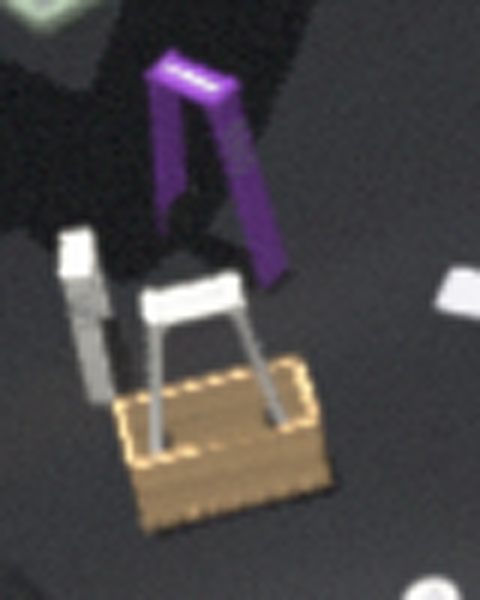

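```bash
cat > h.py <<'E'
from workcell import env
import cv2, numpy as np
from scipy.optimize import least_squares
def proj(c,P):
    return cv2.projectPoints(np.array(P,float).reshape(-1,3),cv2.Rodrigues(c["R"])[0],c["t"],
      np.array([[c["fx"],0,c["cx"]],[0,c["fy"],c["cy"]],[0,0,1]]),c["dist_coeffs"])[0][:,0]
def tf(p,P):
    a=np.radians(p[2]);P=np.array(P,float)
    return np.c_[p[0]+np.cos(a)*P[:,0]-np.sin(a)*P[:,1],p[1]+np.sin(a)*P[:,0]+np.cos(a)*P[:,1],P[:,2]]
def fit(obs,x0):
    # obs: list of (cal, pts3, pix)
    f=lambda p:np.concatenate([(proj(c,tf(p,P))-U).ravel() for c,P,U in obs])
    r=least_squares(f,x0,loss="soft_l1"); return r.x,f(r.x).reshape(-1,2)
E
python3 - <<'E'
from h import *
T=env.calibration("top");S=env.calibration("scene")
tc=lambda L,o,k:np.array(L,float)/k+np.array(o)-.5+.5/k
a=[(-55,-145,10),(55,-145,10),(30,35,155),(-30,35,155),(-135,86,75),(-135,74,75),(-95,74,75)]
ua=tc([(780,312),(738,90),(310,118),(328,265),(275,568),(305,560),(295,462)],(120,135),6)
b=[(-55,-145,10),(55,145,10),(-30,35,155),(30,35,155),(-135,74,75),(-95,74,75)]
ub=tc([(47,503),(460,285),(275,158),(362,192),(142,155),(200,175)],(245,120),5.7)
p,e=fit([(T,a,ua),(S,b,ub)],[600,100,0]);print("tester",p.round(1));print(e.round(1).tolist())
P=tf(p,[(0,80,51.5),(0,-40,51.5),(-115,80,45),(-115,-40,45)]);print(P.round(1))
st=[(23,48,50),(23,-48,50),(-23,-48,50),(-23,48,50)]
u1=tc([(250,95),(450,203),(402,297),(185,193)],(290,200),6)
u2=tc([(322,428),(132,465),(115,402),(302,357)],(130,155),6)
p,e=fit([(T,st,u1),(S,st,u2)],[500,-200,-29]);print("stand",p.round(1));print(e.round(1).tolist())
br=[(10,17,135),(10,-17,135),(-10,-17,135),(-10,17,135)]
u1=tc([(345,125),(445,190),(418,230),(318,175)],(290,200),6)
u2=tc([(244,300),(148,325),(142,292),(240,271)],(130,155),6)
p,e=fit([(T,br,u1),(S,br,u2)],[500,-200,-29]);print("tongs",p.round(1));print(e.round(1).tolist())
E
```

```text
tester [592.7 165.6  10.3]
[[-0.5, 0.1], [0.1, -1.0], [-0.0, 0.3], [0.3, -0.3], [-0.1, -1.9], [-0.4, -1.4], [-0.8, -0.4], [-0.5, 0.4], [0.2, -0.3], [-2.5, -1.6], [-1.3, -0.7], [-1.0, -0.6], [-1.2, 0.2]]
[[578.3 244.3  51.5]
 [599.8 126.3  51.5]
 [465.2 223.7  45. ]
 [486.7 105.6  45. ]]
stand [ 442.2 -236.3  -27.9]
[[-0.2, -0.2], [-1.0, -0.6], [-0.7, -0.7], [2.7, -1.3], [-0.7, -1.5], [-0.8, 0.0], [-0.5, -0.7], [-0.6, -0.6]]
tongs [ 442.7 -238.7  -30. ]
[[1.4, 1.9], [-2.9, -1.7], [-2.3, -1.3], [2.0, 0.6], [-3.1, 0.7], [1.2, -1.1], [1.2, -0.5], [-3.5, 0.6]]
```

play_rows([
  [24,30,4,0,0],
  [24,30,4,0,0],
  [24,30,4,0,0],
  [24,30,4,0,0],
  [24,30,4,0,0],
  [24,30,4,0,0],
  [24,30,4,0,0],
  [24,30,4,0,0],
  [24,30,4,0,0],
  [24,30,4,0,0],
  [0,0,0,0,0],
  [0,0,0,0,0],
])

```text
time_s: 1.65
ee_pos: [371.7, -259.8, 267.7]
ee_rot: [180.0, 0.0, 13.3]
force: [-0.4, -0.2, -0.1]
gripper_width: 91.0
```

```bash
cat >> h.py <<'E'
from scipy.spatial.transform import Rotation as Ro
def wcal():
    s=env.state(); c=env.calibration("wrist")
    B=np.eye(4);B[:3,:3]=Ro.from_euler("xyz",s["ee_rot"],degrees=True).as_matrix();B[:3,3]=s["ee_pos"]
    M=np.linalg.inv(B@c["hand_eye"]); c["R"]=M[:3,:3];c["t"]=M[:3,3]; return c,s
E
python3 - <<'E'
from h import *
import pickle
c,s=wcal(); im=env.grab_frame("wrist")[:,:,::-1].copy(); pickle.dump(c,open("w1.pkl","wb"))
print(s["ee_pos"],s["ee_rot"]); cv2.imwrite("pics/w1.png",im)
E
```

```text
[ 371.73423128 -259.79577928  267.73006224] [1.79997264e+02 4.80543430e-02 1.33042411e+01]
```

View pics/w1.png

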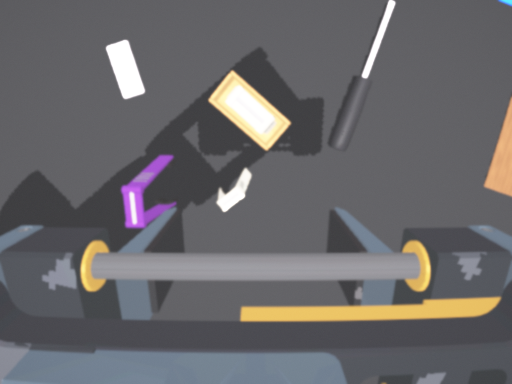

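The wrist view shows the stand at about (250,110) with the white bridge centred in it. The small look-alike is at (235,190) and the purple tongs at (145,190).

```bash
python3 - <<'E'
import cv2
t=cv2.imread("pics/w1.png")
cv2.imwrite("pics/w1c.png",cv2.resize(t[60:160,200:300],None,fx=6,fy=6,interpolation=cv2.INTER_CUBIC))
E
```

```text
(no output)
```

View pics/w1c.png

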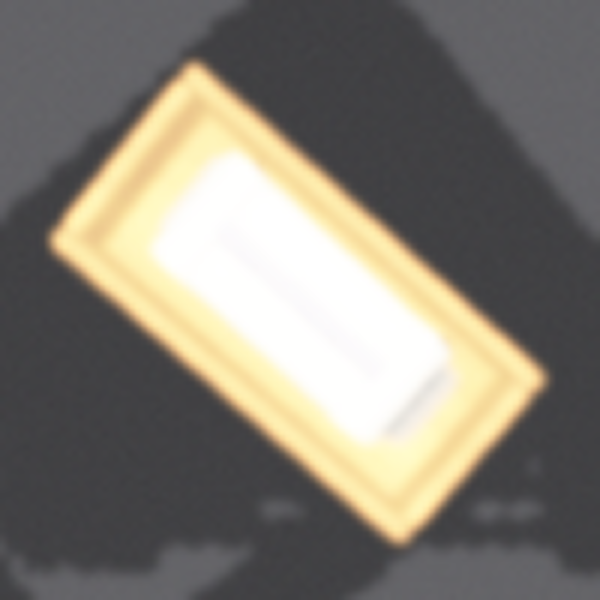

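```bash
python3 - <<'E'
from h import *
import pickle
W=pickle.load(open("w1.pkl","rb"));T=env.calibration("top");S=env.calibration("scene")
tc=lambda L,o,k:np.array(L,float)/k+np.array(o)-.5+.5/k
st=[(23,48,50),(23,-48,50),(-23,-48,50),(-23,48,50)]
uw=tc([(193,60),(548,378),(400,547),(48,240)],(200,60),6)
u1=tc([(250,95),(450,203),(402,297),(185,193)],(290,200),6)
u2=tc([(322,428),(132,465),(115,402),(302,357)],(130,155),6)
for o in([(W,st,uw)],[(W,st,uw),(T,st,u1),(S,st,u2)]):
    p,e=fit(o,[440,-236,-29]);print(p.round(1));print(e.round(1).tolist())
k=lambda P:((proj(W,tf(p,P))-[200,60]+.5)*6-.5).round().tolist()
print("bridge",k([(10,17,140),(10,-17,140),(-10,-17,140),(-10,17,140)]))
print("arm104",k([(10,25,104),(10,-25,104),(-10,-25,104),(-10,25,104)]))
print("arm21",k([(10,38,21),(10,-38,21),(-10,-38,21),(-10,38,21)]))
# plain center ray
br=[(10,17,140),(10,-17,140),(-10,-17,140),(-10,17,140)]
v1=tc([(345,125),(445,190),(418,230),(318,175)],(290,200),6).mean(0)
v2=tc([(244,300),(148,325),(142,292),(240,271)],(130,155),6).mean(0)
f=lambda q:np.r_[proj(T,[[q[0],q[1],140]])[0]-v1,proj(S,[[q[0],q[1],140]])[0]-v2]
r=least_squares(f,[440,-236]);print("bridge centre",r.x,r.fun)
E
```

```text
[ 442.9 -236.4  -27.5]
[[-0.0, 0.0], [-0.3, 0.2], [0.1, -0.3], [0.2, 0.0]]
[ 442.8 -236.4  -27.6]
[[0.0, 0.1], [-0.3, 0.3], [0.0, -0.2], [0.2, 0.1], [-0.3, -0.4], [-1.0, -0.9], [-0.6, -1.0], [2.7, -1.4], [-0.6, -1.5], [-0.6, 0.2], [-0.5, -0.5], [-0.6, -0.6]]
bridge [[248.0, 186.0], [413.0, 333.0], [329.0, 431.0], [165.0, 287.0]]
arm104 [[222.0, 169.0], [437.0, 361.0], [363.0, 447.0], [149.0, 259.0]]
arm21 [[200.0, 158.0], [459.0, 390.0], [400.0, 457.0], [142.0, 230.0]]
bridge centre [ 444.16608775 -238.35974736] [-0.06315467 -0.91208746 -0.85588299 -1.08992521]
```

play_rows([
  [7,43,0,0,1],
  [7,43,0,-1,1],
  [7,43,0,-1,1],
  [7,43,0,-1,1],
  [7,43,0,0,1],
  [7,43,0,0,1],
  [7,43,0,0,1],
  [7,43,0,0,1],
  [7,43,0,0,1],
  [7,43,0,0,1],
  [7,43,0,0,1],
  [9,42,0,0,1],
  [0,0,-30,0,1],
  [0,0,-30,0,1],
  [0,0,-30,0,1],
  [0,0,-30,0,1],
  [0,0,-20,0,1],
  [0,0,0,0,1],
], newtons=20)

```text
time_s: 3.95
ee_pos: [457.6, 253.8, 126.4]
ee_rot: [179.9, 0.2, 10.2]
force: [-0.1, 0.1, 0.3]
gripper_width: 0.5
```

```bash
python3 - <<'E'
from h import *
c,s=wcal(); im=env.grab_frame("wrist")[:,:,::-1].copy()
print(s["ee_pos"],s["ee_rot"]); cv2.imwrite("pics/w2.png",im)
im=env.grab_frame("scene")[:,:,::-1]
cv2.imwrite("pics/s2.png",cv2.resize(im[90:230,220:360],None,fx=4,fy=4,interpolation=cv2.INTER_CUBIC))
E
```

```text
[457.56125144 253.76812484 126.41272308] [179.91150962   0.22515674  10.18149873]
```

View pics/w2.png

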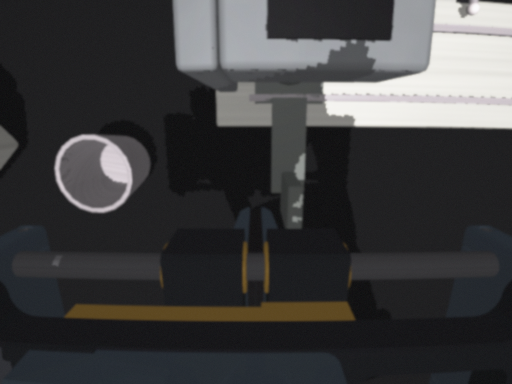

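View pics/s2.png

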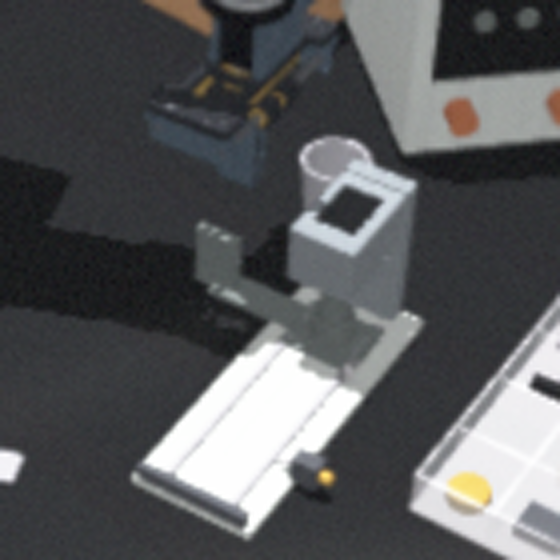

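play_rows([
  [0,0,-30,0,1],
  [0,0,-30,0,1],
  [0,0,-16,0,1],
  [0,0,0,0,1],
  [0.9,-4.9,0,0,1],
  [1.4,-7.9,0,0,1],
  [1.4,-7.9,0,0,1],
  [1.8,-9.8,0,0,1],
  [1.8,-9.8,0,0,1],
  [1.8,-9.8,0,0,1],
  [1.8,-9.8,0,0,1],
  [1.8,-9.8,0,0,1],
  [1.8,-9.8,0,0,1],
  [1.8,-9.8,0,0,1],
  [0.9,-4.9,0,0,1],
  [0,0,0,0,1],
])

```text
time_s: 6.05
ee_pos: [474.6, 160.4, 51.7]
ee_rot: [180.0, 0.1, 10.3]
force: [0.6, -0.4, -0.7]
gripper_width: 0.7
```

```bash
python3 - <<'E'
from h import *
c,s=wcal(); im=env.grab_frame("wrist")[:,:,::-1].copy()
print(s["ee_pos"],s["ee_rot"],s["force"]); cv2.imwrite("pics/w3.png",im)
im=env.grab_frame("scene")[:,:,::-1]
cv2.imwrite("pics/s3.png",cv2.resize(im[90:230,220:360],None,fx=4,fy=4,interpolation=cv2.INTER_CUBIC))
E
```

```text
[474.64388126 160.38054259  51.65866748] [1.79959730e+02 1.05470664e-01 1.02542545e+01] [ 0.60572724 -0.39061729 -0.72101853]
```

View pics/s3.png

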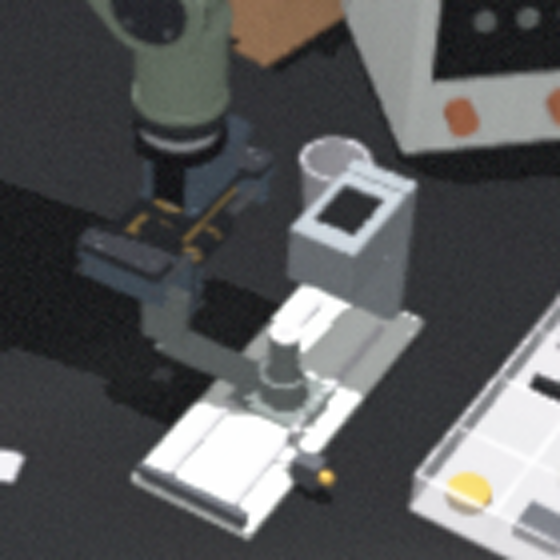

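View pics/w3.png

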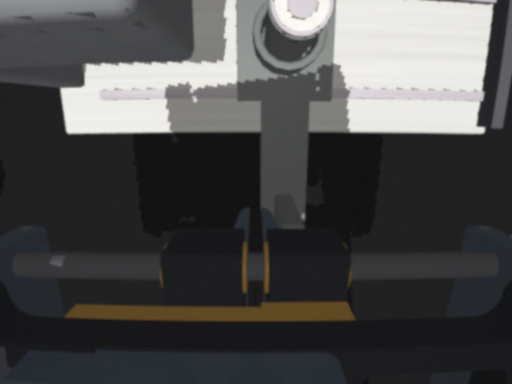

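The carriage is sliding and the cell is upright and out from under the head. I'll continue, slower, to the detent.

play_rows([
  [0.9,-4.9,0,0,1],
  [0.9,-4.9,0,0,1],
  [0.7,-3.9,0,0,1],
  [0.5,-3,0,0,1],
  [0.5,-3,0,0,1],
  [0.5,-3,0,0,1],
])

```text
time_s: 6.9
ee_pos: [479.1, 138.7, 51.9]
ee_rot: [-180.0, 0.0, 10.2]
force: [-2.6, 8.4, -0.6]
gripper_width: 0.7
```

play_rows([
  [0.4,-2,0,0,1],
  [0.4,-2,0,0,1],
  [0.4,-2,0,0,1],
])

```text
time_s: 7.28
ee_pos: [479.8, 134.8, 52.0]
ee_rot: [-179.8, 0.0, 10.2]
force: [-2.7, 6.8, -1.1]
gripper_width: 0.3
```

play_rows([
  [0.4,-2,0,0,1],
  [0.4,-2,0,0,1],
  [0.4,-2,0,0,1],
  [0.4,-2,0,0,1],
])

```text
time_s: 7.78
ee_pos: [482.6, 124.3, 52.2]
ee_rot: [-180.0, -0.1, 10.3]
force: [-0.0, 1.3, 0.0]
gripper_width: 0.1
```

play_rows([
  [0.4,-2,0,0,1],
  [0.4,-2,0,0,1],
  [0,0,0,0,1],
])

```text
time_s: 8.15
ee_pos: [482.6, 123.9, 52.2]
ee_rot: [-179.6, -0.1, 10.1]
force: [-3.4, 17.2, 0.7]
gripper_width: 0.4
```

It's past the detent, with 17 N against the hard stop. I'll back off and look.

play_rows([
  [-1,5,0,0,1],
  [-2,10,0,0,1],
  [-2,10,0,0,1],
  [0,0,40,0,1],
  [0,0,50,0,1],
  [-20,-5,60,0,0],
  [-20,-10,30,0,0],
  [0,0,0,0,0],
])

```text
time_s: 9.15
ee_pos: [438.5, 130.7, 233.6]
ee_rot: [-180.0, -0.3, 10.3]
force: [0.0, 0.2, -0.3]
gripper_width: 27.8
```

```bash
python3 - <<'E'
from h import *
import pickle
c,s=wcal(); im=env.grab_frame("wrist")[:,:,::-1].copy();pickle.dump(c,open("w4.pkl","wb"))
print(s["ee_pos"],s["ee_rot"],s["force"]); cv2.imwrite("pics/w4.png",im)
im=env.grab_frame("scene")[:,:,::-1];cv2.imwrite("pics/s4f.png",im)
cv2.imwrite("pics/s4.png",cv2.resize(im[110:230,235:355],None,fx=5,fy=5,interpolation=cv2.INTER_CUBIC))
im=env.grab_frame("top")[:,:,::-1];cv2.imwrite("pics/t4f.png",im)
cv2.imwrite("pics/t4.png",cv2.resize(im[135:235,120:253],None,fx=6,fy=6,interpolation=cv2.INTER_CUBIC))
E
```

```text
[438.50169114 130.69305113 233.58050254] [-179.99326029   -0.32903875   10.27765202] [ 0.04446462  0.24018518 -0.31839066]
```

View pics/w4.png

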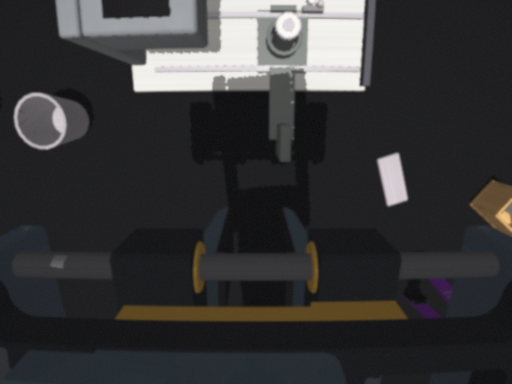

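View pics/s4.png

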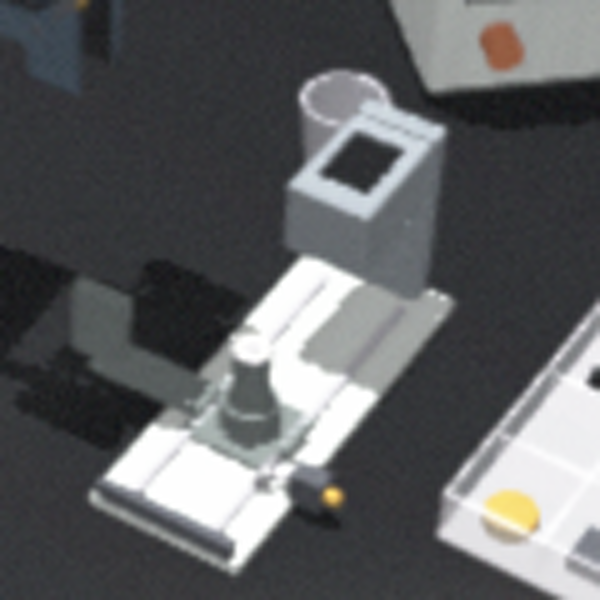

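View pics/t4.png

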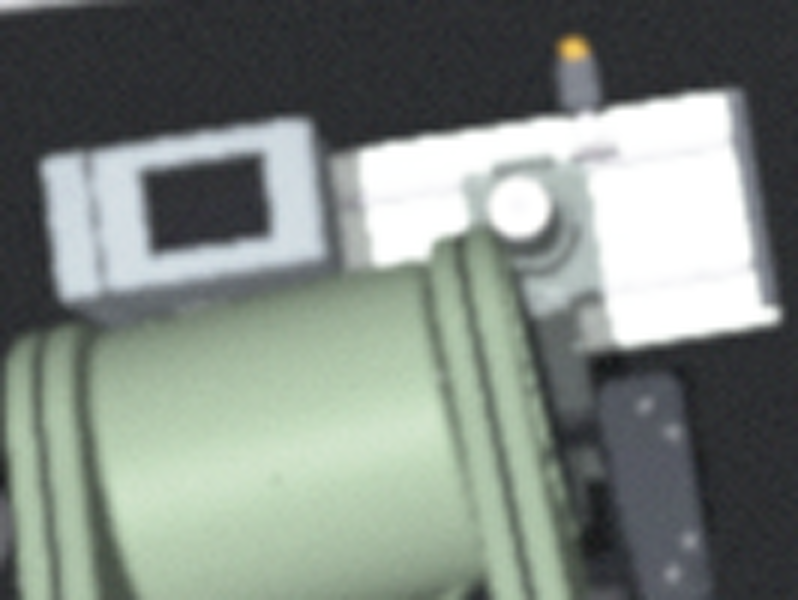

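```bash
python3 - <<'E'
import cv2
t=cv2.imread("pics/w4.png")
cv2.imwrite("pics/w4c.png",cv2.resize(t[0:170,120:390],None,fx=2.96,fy=2.96,interpolation=cv2.INTER_CUBIC))
cv2.imwrite("pics/w4d.png",cv2.resize(t[0:70,255:325],None,fx=8,fy=8,interpolation=cv2.INTER_CUBIC))
E
```

```text
(no output)
```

View pics/w4c.png

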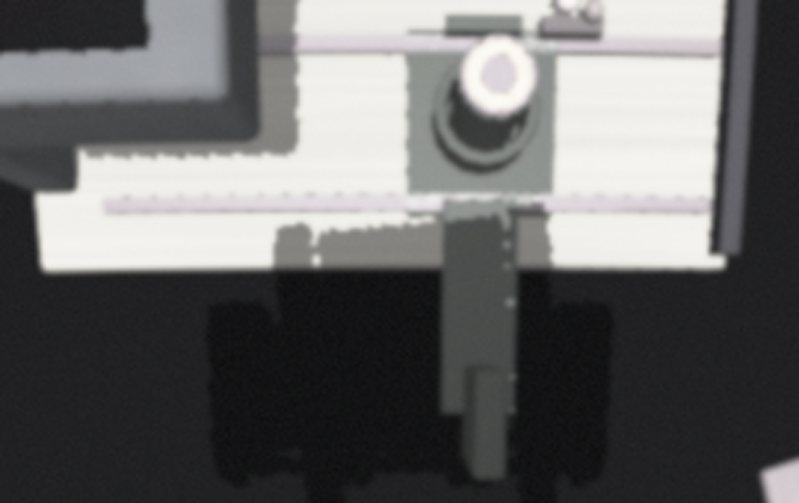

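View pics/w4d.png

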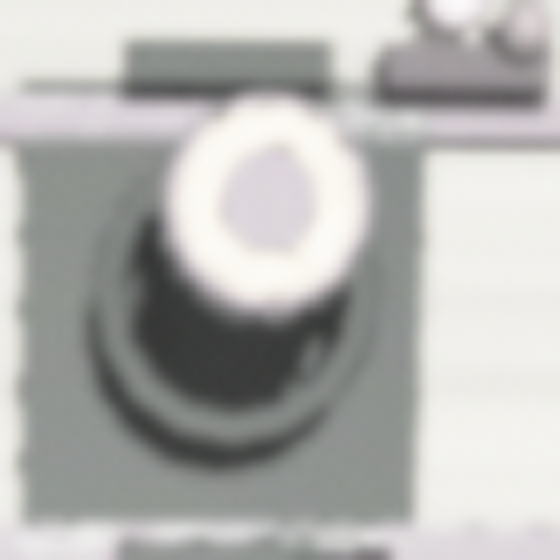

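```bash
python3 - <<'E'
from h import *
import pickle
W=pickle.load(open("w4.pkl","rb"));T=env.calibration("top");S=env.calibration("scene")
tc=lambda L,o,k:np.array(L,float)/k+np.array(o)-.5+.5/k
uw=tc([(268,203)],(255,0),8)[0];ut=tc([(520,207)],(120,135),6)[0];us=tc([(251,347)],(235,110),5)[0]
for n,o in dict(w=[(W,uw)],t=[(T,ut)],s=[(S,us)]).items():
    r=least_squares(lambda q:np.concatenate([proj(c,[[q[0],q[1],84]])[0]-u for c,u in o]),[600,126]);print(n,r.x.round(1))
r=least_squares(lambda q:proj(W,[[q[0],q[1],40]])[0]-tc([(237,300)],(255,0),8)[0],[600,126]);print("rim",r.x)
a=[(-55,-145,10),(-55,145,10)];u=tc([(725,262),(40,268)],(120,0),2.96)
p,e=fit([(W,a,u)],[592,165,10.3]);print("tester w",p,e)
print(tf(p,[(0,-37,0),(0,-40,0),(-115,-40,0)]))
u=tc([(478,475),(495,475),(478,368),(497,368)],(120,0),2.96)
for x in u: print(least_squares(lambda q:proj(W,[[q[0],q[1],75]])[0]-x,[480,106]).x.round(1))
E
```

```text
w [598.3 127.2]
t [596.4 126. ]
s [598.7 125.7]
rim [597.81468601 126.5666809 ]
tester w [593.37554429 167.00737625  10.73841423] [[ 0.12517084  0.00855026]
 [-0.1261205   0.0114919 ]]
[[600.26958302 130.65531675   0.        ]
 [600.82855914 127.70785247   0.        ]
 [487.84242825 106.2804348    0.        ]]
[467.3 106.7]
[468.4 100.5]
[505.  114.4]
[506.3 107.7]
```

The carriage is latched: the cell is at about (598,126.5) and upright. Next I'll move above the tongs.

play_rows([
  [1,-37,0,-4,0],
  [1,-37,0,-4,0],
  [1,-37,0,-4,0],
  [1,-37,0,-4,0],
  [1,-37,0,-4,0],
  [1,-37,0,-4,0],
  [0,-37,0,-4,0],
  [0,-37,0,-4,0],
  [0,-37,0,-4,0],
  [0,-35,-4,-1.8,0],
  [0,0,0,0,0],
  [0,0,0,0,0],
])

```text
time_s: 10.8
ee_pos: [444.0, -236.9, 225.6]
ee_rot: [-180.0, 0.2, -27.5]
force: [-0.3, 0.1, 0.1]
gripper_width: 91.3
```

```bash
python3 - <<'E'
from h import *
c,s=wcal(); im=env.grab_frame("wrist")[:,:,::-1].copy()
print(s["ee_pos"],s["ee_rot"],s["gripper_width"],s["qpos"].round(1))
cv2.imwrite("pics/w5.png",im)
k=lambda P:proj(c,tf([444.5,-237.7,-27.5],P)).round().tolist()
print(k([(10,17,140),(10,-17,140),(-10,-17,140),(-10,17,140)]))
E
```

```text
[ 443.99298482 -236.91255685  225.61488168] [-179.97376993    0.18115431  -27.51779756] 91.28012209438883 [-29.4  12.   98.8   0.   69.4  88.1]
[[235.0, 188.0], [275.0, 188.0], [275.0, 210.0], [236.0, 210.0]]
```

View pics/w5.png

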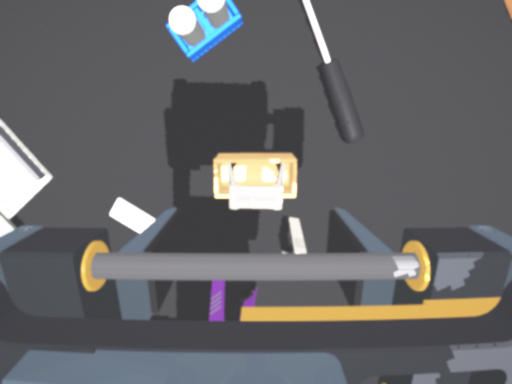

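```bash
python3 - <<'E'
import cv2
t=cv2.imread("pics/w5.png")
cv2.imwrite("pics/w5c.png",cv2.resize(t[145:220,205:310],None,fx=7,fy=7,interpolation=cv2.INTER_CUBIC))
E
```

```text
(no output)
```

View pics/w5c.png

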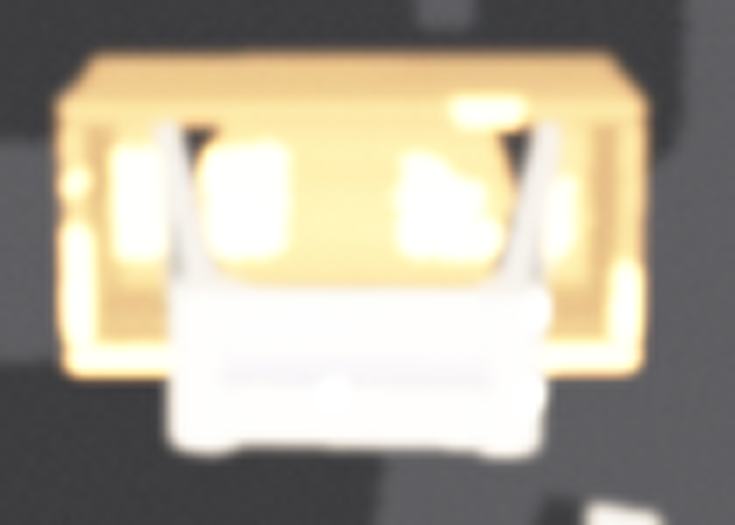

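play_rows([
  [1.2,-1.2,-30,0,0],
  [0,0,-30,0,0],
  [0,0,-30,0,0],
  [0,0,-20,0,0],
  [0,0,-14,0,0],
  [0,0,-2,0,0],
  [0,0,0,0,0],
  [0,0,0,0,0.3],
], newtons=30)

```text
time_s: 11.85
ee_pos: [445.9, -238.9, 101.9]
ee_rot: [180.0, -0.1, -27.5]
force: [-1.1, 0.4, 0.1]
gripper_width: 83.7
```

play_rows([
  [0,0,0,0,0.4],
  [0,0,0,0,0.44],
  [0,0,0,0,0.47],
  [0,0,0,0,0.485],
  [0,0,0,0,0.495],
  [0,0,0,0,0.495],
  [0,0,0,0,0.495],
])

```text
time_s: 12.72
ee_pos: [445.4, -238.7, 101.0]
ee_rot: [180.0, 0.0, -27.5]
force: [-0.1, 0.9, -1.0]
gripper_width: 46.2
```

```bash
python3 - <<'E'
from h import *
im=env.grab_frame("scene")[:,:,::-1]
cv2.imwrite("pics/s6.png",cv2.resize(im[120:270,110:230],None,fx=4,fy=4,interpolation=cv2.INTER_CUBIC))
print(env.state()["gripper_width"],env.state()["ee_pos"])
E
```

```text
46.009409923305135 [ 445.38454234 -238.65108638  101.03534767]
```

View pics/s6.png

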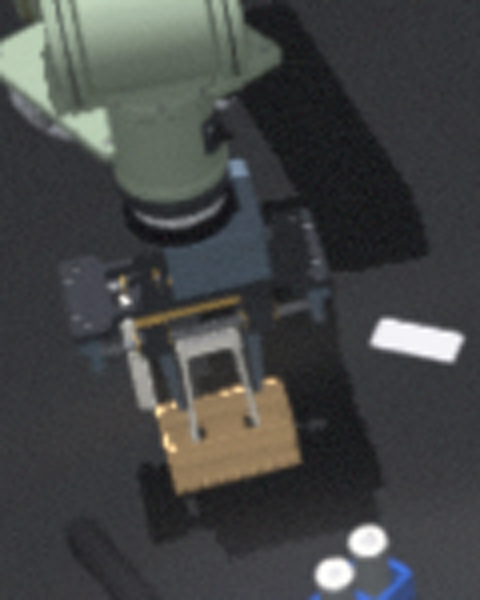

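play_rows([
  [0,0,10,0,0.495],
  [0,0,20,0,0.495],
  [0,0,25,0,0.495],
  [0,0,25,0,0.495],
  [0,0,25,0,0.495],
  [0,0,15,0,0.495],
  [0,0,0,0,0.495],
  [0,0,0,0,0.495],
])

```text
time_s: 13.78
ee_pos: [444.9, -238.3, 220.2]
ee_rot: [180.0, 0.1, -27.5]
force: [0.1, 0.2, -0.9]
gripper_width: 46.0
```

```bash
python3 - <<'E'
from h import *
c,s=wcal();im=env.grab_frame("wrist")[:,:,::-1]; cv2.imwrite("pics/w7.png",im)
im=env.grab_frame("scene")[:,:,::-1]
cv2.imwrite("pics/s7.png",cv2.resize(im[100:250,110:230],None,fx=4,fy=4,interpolation=cv2.INTER_CUBIC))
s=env.state();print(s["gripper_width"],s["ee_pos"],s["ee_rot"],s["force"])
E
```

```text
46.04956009731367 [ 444.83618855 -238.3287987   220.00715556] [ 1.79999781e+02  1.33583122e-01 -2.75187566e+01] [ 0.00086453 -0.20867835 -0.72536507]
```

View pics/s7.png

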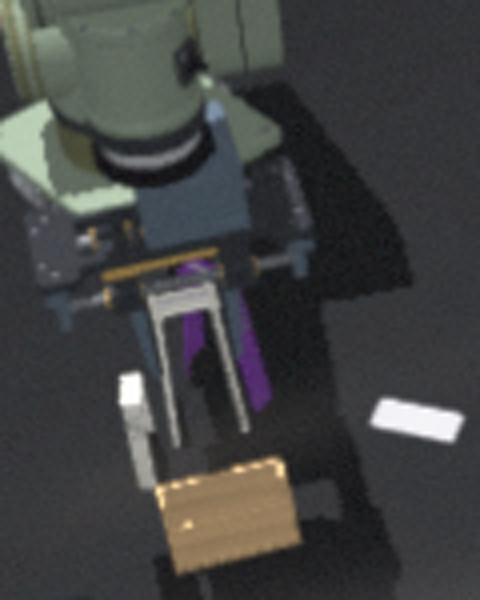

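View pics/w7.png

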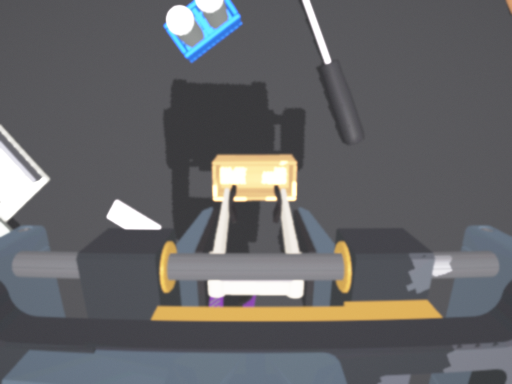

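```bash
python3 - <<'E'
from h import *
t=cv2.imread("pics/w7.png")
cv2.imwrite("pics/w7c.png",cv2.resize(t[175:300,200:310],None,fx=5,fy=5,interpolation=cv2.INTER_CUBIC))
c,s=wcal()
E=s["ee_pos"]
def k(P): return ((proj(c,tf([E[0],E[1],-27.5],P))-[200,175]+.5)*5-.5).round().tolist()
z=E[2]-96
print("feet out",k([(10,31,z),(10,-31,z),(-10,31,z),(-10,-31,z)]))
zb=z+135
print("bridge",k([(10,21,zb),(10,-21,zb),(-10,-21,zb),(-10,21,zb)]))
E
```

```text
feet out [[102.0, 58.0], [449.0, 58.0], [105.0, 164.0], [446.0, 164.0]]
bridge [[39.0, 433.0], [507.0, 433.0], [497.0, 623.0], [49.0, 623.0]]
```

View pics/w7c.png

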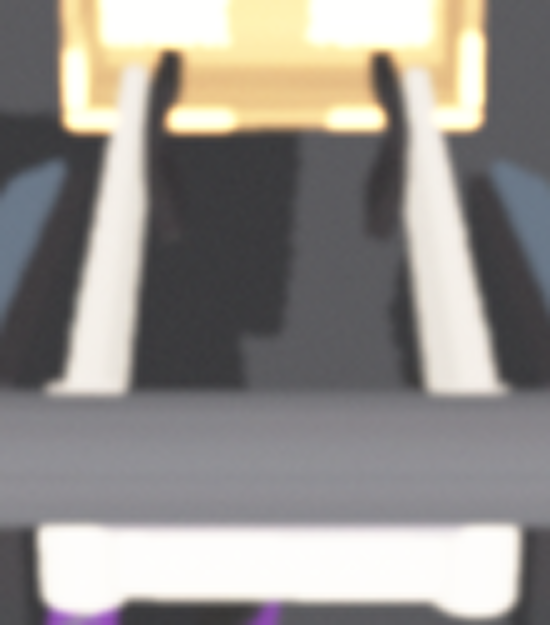

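play_rows([
  [6,15,0,0,0.495],
  [12,28,0,0,0.495],
  [12,28,0,0,0.495],
  [12,28,0,0,0.495],
  [12,28,0,0,0.495],
  [12,28,0,0,0.495],
  [12,28,0,0,0.495],
  [12,28,0,0,0.495],
  [12,28,0,0,0.495],
  [12,28,0,0,0.495],
  [12,28,0,0,0.495],
  [12,28,0,0,0.495],
  [12,28,0,0,0.495],
  [3,14,0,0,0.495],
  [0,0,0,0,0.495],
  [0,0,0,0,0.495],
])

```text
time_s: 15.88
ee_pos: [597.9, 125.7, 221.0]
ee_rot: [179.9, 0.0, -27.5]
force: [0.2, -0.8, -0.8]
gripper_width: 46.3
```

```bash
python3 - <<'E'
from h import *
import pickle
c,s=wcal();im=env.grab_frame("wrist")[:,:,::-1]; cv2.imwrite("pics/w8.png",im);pickle.dump((c,s),open("w8.pkl","wb"))
im=env.grab_frame("scene")[:,:,::-1]
cv2.imwrite("pics/s8.png",cv2.resize(im[80:230,225:345],None,fx=4,fy=4,interpolation=cv2.INTER_CUBIC))
print(s["gripper_width"],s["ee_pos"],s["ee_rot"],s["qpos"].round(1))
E
```

```text
46.27793827879854 [597.87821362 125.70667725 221.01281362] [ 1.79946745e+02  1.60353617e-02 -2.75409270e+01] [ 10.8  21.8  85.3  -0.   72.9 128.4]
```

View pics/s8.png

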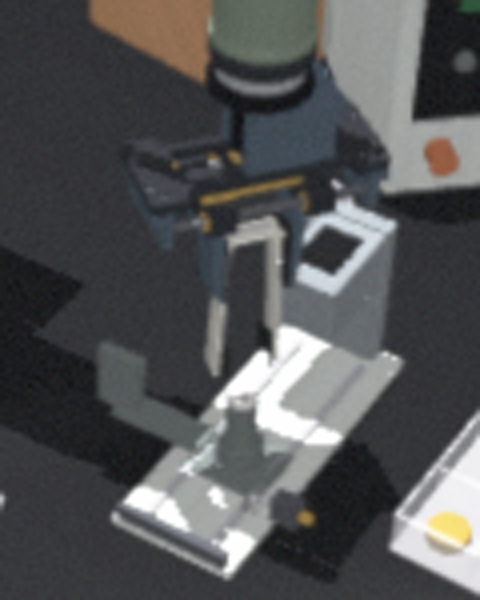

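View pics/w8.png

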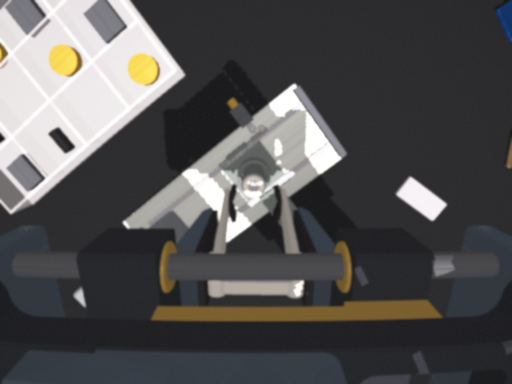

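```bash
python3 - <<'E'
from h import *
import pickle
c,s=pickle.load(open("w8.pkl","rb"))
t=cv2.imread("pics/w8.png")
cv2.imwrite("pics/w8c.png",cv2.resize(t[165:225,215:295],None,fx=8,fy=8,interpolation=cv2.INTER_CUBIC))
E=s["ee_pos"];print(((proj(c,[[598.2,126.5,84],[598.2+12,126.5,84],[598.2,126.5+12,84]])-[215,165]+.5)*8-.5).round())
z=E[2]-96
print("feet",((proj(c,tf([E[0],E[1],-27.5],[(10,31,z),(10,-31,z),(-10,31,z),(-10,-31,z)]))-[215,165]+.5)*8-.5).round().tolist())
E
```

```text
[[314. 171.]
 [271.  91.]
 [233. 213.]]
feet [[42.0, 174.0], [599.0, 174.0], [48.0, 345.0], [593.0, 345.0]]
```

View pics/w8c.png

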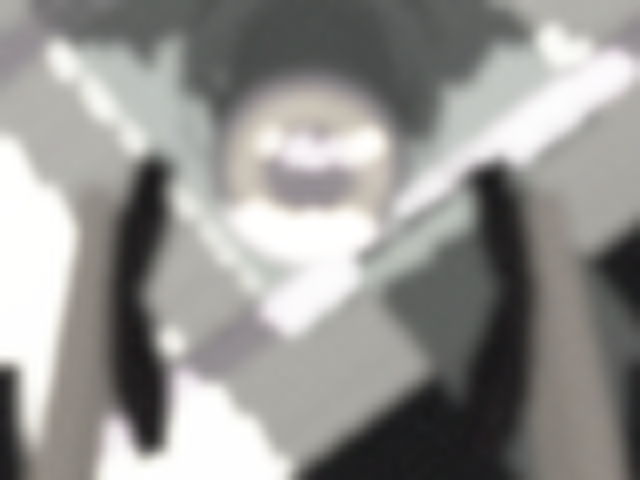

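Cell centred between the jaws (crop px about (311,168) against jaw centre about (319,…)). Descending with a sub-millimetre correction.

play_rows([
  [0.4,0.7,-15,0,0.495],
  [0,0,-15,0,0.495],
  [0,0,-15,0,0.495],
  [0,0,-15,0,0.495],
  [0,0,-12,0,0.495],
  [0,0,-6,0,0.495],
  [0,0,0,0,0.495],
  [0,0,0,0,0.495],
])

```text
time_s: 16.98
ee_pos: [599.2, 127.1, 143.7]
ee_rot: [-180.0, -0.1, -27.5]
force: [0.7, 0.5, -0.2]
gripper_width: 45.8
```

```bash
python3 - <<'E'
from h import *
c,s=wcal();im=env.grab_frame("wrist")[:,:,::-1]; cv2.imwrite("pics/w9.png",cv2.resize(im[140:240,200:310],None,fx=6,fy=6,interpolation=cv2.INTER_CUBIC))
im=env.grab_frame("scene")[:,:,::-1]
cv2.imwrite("pics/s9.png",cv2.resize(im[120:230,245:345],None,fx=5,fy=5,interpolation=cv2.INTER_CUBIC))
print(s["gripper_width"],s["ee_pos"],s["ee_rot"],s["force"])
E
```

```text
45.75497505263037 [599.23143051 127.14010256 143.65537057] [-1.79960616e+02 -5.68543492e-02 -2.75167328e+01] [ 0.72236228  0.51791367 -0.15261938]
```

View pics/s9.png

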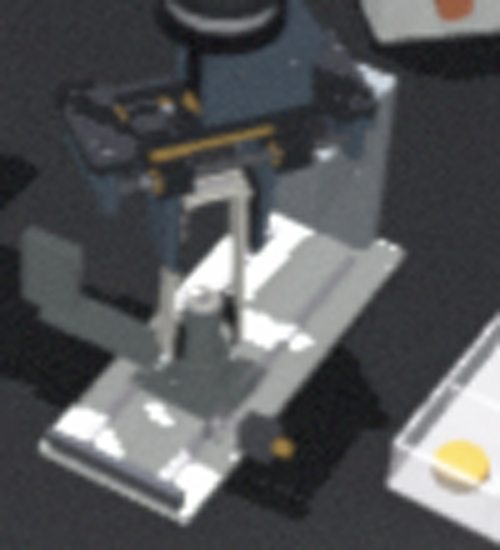

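View pics/w9.png

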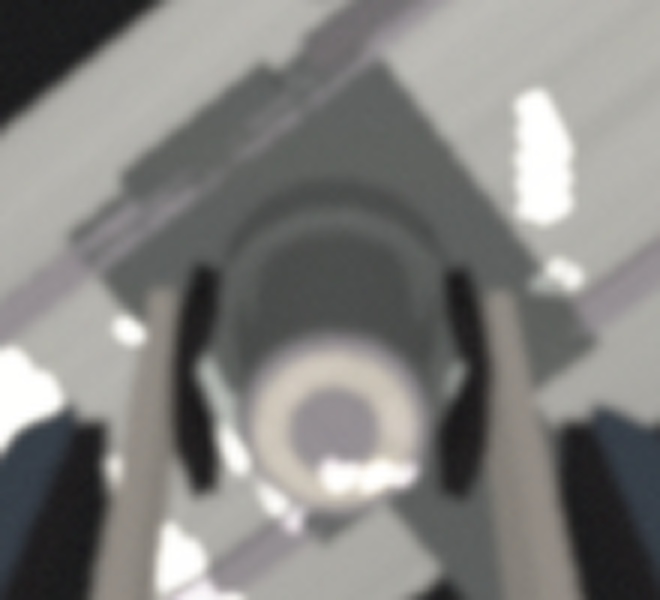

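The cell is between the pads, centred, with the feet just above the cup rim. Closing now.

play_rows([
  [0,0,0,0,0.51],
  [0,0,0,0,0.525],
  [0,0,0,0,0.54],
  [0,0,0,0,0.55],
  [0,0,0,0,0.56],
  [0,0,0,0,0.58],
  [0,0,0,0,0.6],
  [0,0,0,0,0.6],
  [0,0,0,0,0.6],
], newtons=40)

```text
time_s: 18.2
ee_pos: [598.8, 127.0, 143.2]
ee_rot: [180.0, -0.0, -27.5]
force: [0.5, -0.9, 0.5]
gripper_width: 41.5
```

```bash
python3 - <<'E'
from h import *
c,s=wcal();im=env.grab_frame("wrist")[:,:,::-1]; cv2.imwrite("pics/w10.png",cv2.resize(im[140:240,200:310],None,fx=6,fy=6,interpolation=cv2.INTER_CUBIC))
print(s["gripper_width"],s["ee_pos"],s["ee_rot"],s["force"])
E
```

```text
41.48802735677557 [598.82123166 127.0041975  143.15728164] [ 1.79995819e+02 -7.48509300e-03 -2.75178617e+01] [ 0.50803208 -0.86456503  0.54185446]
```

View pics/w10.png

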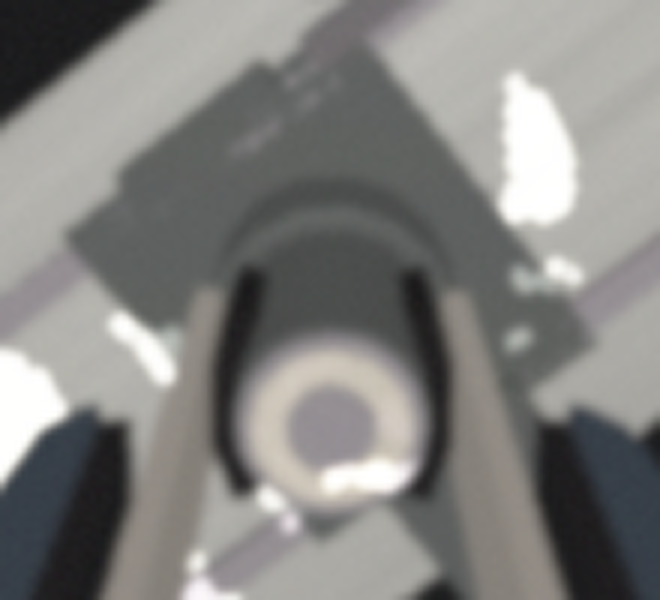

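The jaws stopped on the cell at a width of 41.5 mm, as expected. Lifting.

play_rows([
  [0,0,4,0,0.6],
  [0,0,8,0,0.6],
  [0,0,10,0,0.6],
  [0,0,10,0,0.6],
  [0,0,12,0,0.6],
  [0,0,12,0,0.6],
  [0,0,12,0,0.6],
  [0,0,12,0,0.6],
  [0,0,12,0,0.6],
  [0,0,10,0,0.6],
  [0,0,8,0,0.6],
  [0,0,4,0,0.6],
  [0,0,0,0,0.6],
  [0,0,0,0,0.6],
  [0,0,0,0,0.6],
  [0,0,0,0,0.6],
])

```text
time_s: 20.25
ee_pos: [598.7, 127.0, 256.8]
ee_rot: [180.0, 0.0, -27.5]
force: [-0.8, 0.5, -2.1]
gripper_width: 40.8
```

```bash
python3 - <<'E'
from h import *
c,s=wcal();im=env.grab_frame("wrist")[:,:,::-1]; cv2.imwrite("pics/w11.png",cv2.resize(im[100:260,170:340],None,fx=3.7,fy=3.7,interpolation=cv2.INTER_CUBIC))
im=env.grab_frame("scene")[:,:,::-1]
cv2.imwrite("pics/s11.png",cv2.resize(im[80:230,225:345],None,fx=4,fy=4,interpolation=cv2.INTER_CUBIC))
cv2.imwrite("pics/s11f.png",im)
print(s["time_s"],s["gripper_width"],s["ee_pos"],s["ee_rot"],s["force"])
E
```

```text
20.25 40.769087970133306 [598.72270785 127.02074387 256.82034018] [ 1.79975905e+02  2.22269358e-02 -2.75185329e+01] [-0.82244366  0.48778838 -2.1182841 ]
```

View pics/s11.png

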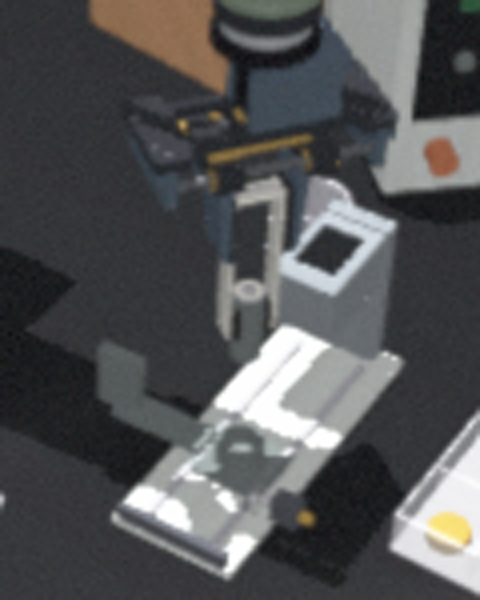

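View pics/w11.png

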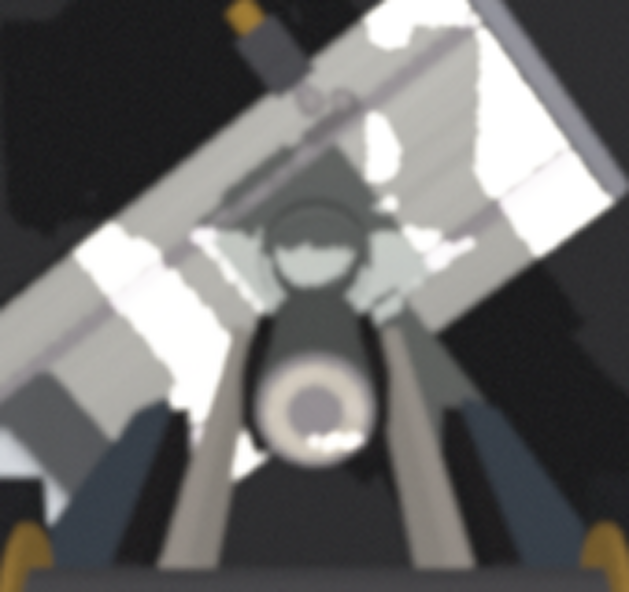

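View pics/s11f.png

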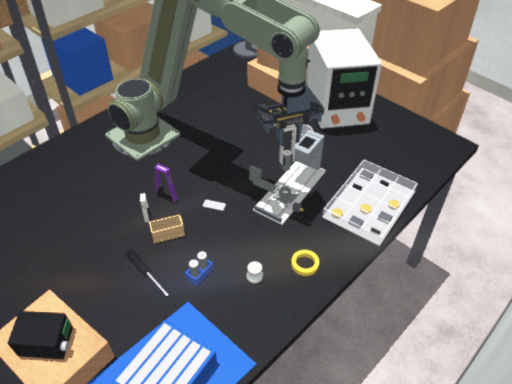

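The cell is up and upright in the jaws, the cup is empty and the carriage hasn't moved. I'll do a short stillness check, then hand in.

play_rows([
  [0,0,0,0,0.6],
  [0,0,0,0,0.6],
  [0,0,0,0,0.6],
  [0,0,0,0,0.6],
  [0,0,0,0,0.6],
  [0,0,0,0,0.6],
])

```text
time_s: 21.1
ee_pos: [598.8, 127.0, 257.1]
ee_rot: [180.0, -0.0, -27.5]
force: [0.5, -0.2, -1.1]
gripper_width: 41.4
```

```bash
python3 - <<'E'
from h import *
a=cv2.imread("pics/w11.png");c,s=wcal();im=env.grab_frame("wrist")[:,:,::-1]
b=cv2.resize(im[100:260,170:340],None,fx=3.7,fy=3.7,interpolation=cv2.INTER_CUBIC)
d=cv2.absdiff(a,b)[330:480,240:390];print("diff in cell area",d.mean(),s["gripper_width"],s["ee_pos"],s["qvel"].round(2))
if d.mean()<6: print(env.job_done())
E
```

```text
diff in cell area 1.2912296296296297 41.36027018409918 [598.79865602 127.02450846 257.08212189] [-0.    0.08  0.05 -0.02  0.06 -0.07]
the job is handed in; nothing more can be done
None
```

I finished the job and handed it in at about 21 s, with the cell held up in the tongs. The hand-in gave no verdict.

- **Carriage:** I pushed it by its tab with the closed fingers until it went through the detent and pressed about 17 N against the hard stop. After I backed off, the pictures put the cell at about (598, 126.5) mm, which fits the latched range. The pictures after the lift still showed it at that end.
- **Tongs and cell:** I took the larger white tongs from the stand and carried them at 46 mm. They closed on the cell at about 41.4 mm, with the grip set to 40 N, and I lifted straight up about 113 mm.
- **Last checks:** The wrist and scene pictures show the cell upright between the pads and the cup empty. I saw nothing else on the bench moved. About 0.75 s later the cell had not moved in the wrist picture and the arm was still.

No check failed. The camera estimates of the cell's place differed by up to about 2 mm. The wrist force readings carry about 1 N of noise, so they don't reliably show the cell's weight. I judged the latch from the push force and pictures, as the joint value can't be read.

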